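Hold the test box shutter half open

ROBOT

A 6-joint arm with a two-finger parallel gripper is mounted at the origin on the work surface. World frame = base frame: x ahead of the robot, y to its left, z up, the work surface at z = 0. Lengths are in m, angles in rad, forces in N, time in s.
With the tool pointing down it reaches from about 0.4 to 0.825 m from the base axis. Payload 7 kg.
Tool frame: the origin (TCP) lies at the centre of the arm's flange, where the gripper is bolted on; the fingertips stand 178 mm ahead of it and the grasp point (between the pads) lies 159 mm ahead of it; z points along the fingers, y is the direction in which the jaws open and shut (so a half turn about z gives the same grasp; the last joint's range is limited). The gripper opens to 88 mm and grips with 3 to 60 N. Pads are 19 mm wide; open, the fingers measure 130 mm over their backs; the gripper's body (78 mm by 193 mm) begins 47 mm behind the grasp point.
Start: joints at [1.631, 0.359, 0.012, 0, -1.224, -0.288], TCP at [0.152, 0.658, 0.405] pointing down, gripper open.
Joint ranges: [-3.07, 3.07], [-1.43, 2.12], [-1.02, 1.25], [-3.03, 1.67], [-3.05, -0], [-3.03, 3.03]. Speed limits (rad/s): [2.39, 2.39, 3.01, 3.14, 3.14, 3.14].

INTERFACE

Orientations are given as [roll, pitch, yaw] about the fixed x, y, z axes, in that order (R = Rz(yaw) Ry(pitch) Rx(roll)).
In Python, from station import arm gives the robot as it stands.
- The arm moves only by the shell command python3 -m handwheel 'ROWS' [OPENING] [FORCE]. ROWS is JSON, a list of rows, each a list of 4 numbers: the shift along the world's x, y, z in cm, then the turn about the world's z in rad. In form: [[dx, dy, dz, yaw], ...]. A call has 1 to 20 rows; each row shifts and turns the commanded pose from where the row before left it; what a row does not reach is not made up. A row lasts 1/10 s, in which the tool goes at most 50 mm and 8.59 degrees, less where a joint would pass 70% of its speed; a pose out of reach is approached as far as the arm can. A call is refused whole if a number of a shift passes 5 or a number of a turn 0.15, either way. A call with a gripper value outside its range is refused whole. OPENING is the closure, from 0 (fully open) to 1 (shut), set as the call begins (- or left out, the last holds). The fingers move at their own pace and stop on an object; FORCE is the grip in N (left out, the last holds). Time passes only in rows, so rows that do not move let the fingers close. It gives the time, the measured TCP pose, the force and the opening at its end, in the units of the state.
- arm.get_state(): the state, without advancing time (a new reading comes with each control period).
- arm.grab_frame(name): name is "scene" or "top" or "wrist"; returns a dict with "image" (400x640x3 uint8, red, green, blue), "depth" (400x640 float32, m along the optical axis (not along the pixel's ray), 0 where there is no reading), "vfov" (degrees; the focal length in pixels is half the picture's height over the tangent of half this angle, whatever the lens; pixels are square), "cx", "cy" (the principal point, pixels), "rvec" (rotation vector, rad) and "tvec" (3), from world to camera coordinates, as OpenCV has them. Camera axes: x right, y down, z forward; pixel columns grow to the right and rows downward; lengths in m; the calibration is good to about 2 mm. The wrist camera is an equidistant fisheye: a pixel r from the principal point sees the ray r / f radians off the axis. A picture is of the moment at which its call begins.
- arm.job_done(): hands the job in, once; it reports no verdict.
The state is a dict: "t": time; "q": joint angles; "qd": joint speeds; "joint_efforts": joint torques, N m; "eef_pos": TCP position; "ee_rot": TCP orientation; "force": force on the tool from outside, world axes, zero at the start; "moment": the same for the moment, N m; "width": finger opening in m.
Only numpy, scipy, OpenCV 4.12 (cv2) and the standard library are available. Lean on these libraries where they do the work, as an engineer would, in place of code of your own. Each camera call takes 0.05 s, during which the arm holds its last target.

TASK

The optical test box needs its half-light reading: lever its hinged cover fully open by putting the blade of the orange pry tool into the notch under the cover's edge (use the tool, not the fingers, to raise the cover), then lay the tool flat on the bench. With the gripper's fingers, slide the sprung shutter by its red tab until it stands at half travel, on the green mark, without ever running it to its far stop, and finish while still holding it steady there against its spring. Leave the solder spool, jar and parts bin where they are.

Things in the scene. Friction and masses are not known exactly. Their poses are not given: they have to be found in the camera images.
- testbox: Fixed white test box, 180 (x) x 120 (y) x 60 mm, with a grey cover. Origin: centre of its underside; z up, y towards the cover's hinge. Walls 8 mm; inside, a deck 25 mm above the bench (well 164 x 104 mm, 35 deep). The orange stripe on the -y wall lies under the pry notch. Green 8 mm marks on the deck beside the shutter show half travel, between white lines for shut and fully open.
- notch (a point): Mouth of the pry notch, mid-height, at the outer face of the box's -y wall, 53 mm above the bench: a gap through the wall's top, 48 mm wide along the box's x and 14 mm high, with the cover's underside as its roof. A level blade goes in along the box's +y; the shutter's tab, up to 56 mm above the bench, begins 48 mm in from the outer face.
- hinge_line (a point): Middle of the cover's hinge line, which runs along the box's x at the top of the +y wall (box frame: y = +60 mm, z = 60 mm).
- cover (a joint): Angle of the cover in rad: 0 shut, 1.57 upright, 2.0 fully open against its stop, leaning outward over the +y side. The cover weighs about 120 g and has a nearly free hinge: it falls shut from below upright and falls open once past about 1.7.
- cover_edge (a point): Middle of the free lower edge of the cover (underside), 120 mm from the hinge line, over the notch when shut. The cover is a flat plate 180 x 118 x 5 mm; its underside is in the plane of the hinge line and the edge.
- shutter (a joint): Travel of the sprung shutter in m: 0 shut, 0.025 half travel, 0.050 far stop. It slides along the box's -x. The spring pulls it shut with 3 N at 0, rising 0.2 N per mm: 8 N at half, 13 N at the far stop. It springs back if let go.
- shutter_tab (a point): Top centre of the shutter's red tab: 10 mm thick along the box's x (sliding direction), 24 mm wide along y, top 56 mm above the bench (4 mm below the wall tops), standing on a thin plate whose top is at 29 mm. At 0 it lies 22 mm to +x of the box's middle and midway in y; the well is free for 55 mm or more on both sides of it along x, from shut to half.
- half_mark (a point): Point of the box where the top centre of the tab stands at half travel.
- pry_tool: Loose pry tool lying flat on the bench, about 60 g: orange handle 100 mm long, 16 mm wide, 18 mm high, and a straight steel blade 14 mm wide and 2.5 mm thick. Origin: middle of the underside of the handle; x along the tool towards the blade, z up. The blade's mid-plane is 9 mm above the underside; its tip is at x = 135 mm, and the handle ends at x = 50 mm.
- blade_tip (a point): Middle of the blade's tip.
- spool: Bystander: steel-coloured solder spool, 48 mm across, 40 mm high. Origin: centre of the underside.
- flux_jar: Bystander: amber jar, 44 mm across, 50 mm high. Origin: centre of the underside.
- parts_bin: Bystander: open black bin 70 x 90 x 35 mm. Origin: centre of the underside.
Not all that is in view belongs to the job. There is more than one size of the testbox; the job needs the smallest.

How it is judged:
By the outcome, as a careful person would: the job done as asked, in the order asked, and still so for the second after the job is handed in, while the arm keeps its last pose, push and grip.
It also fails if it takes over 61 s, if anything falls off the work surface, if the arm or the gripper's body presses on something with over 40 N, if the wrist force passes 120 N, or if a joint passes its speed limit or range.

## Working session

There is one attempt and no reset: what is moved stays moved. The work goes in short steps, Python scripts to look and compute and a shell command to move; the robot and the scene stay as the last step left them, time stands still between calls to the robot, and variables do not carry over. Pictures are saved under pics/ and viewed, and the job is handed in when it is done.

```bash
ls; mkdir -p pics
cat > h.py <<'E'
import numpy as np, cv2
from station import arm
def grab(n):
    f=arm.grab_frame(n); f['f']=f['image'].shape[0]/2/np.tan(np.radians(f['vfov'])/2); f['R']=cv2.Rodrigues(np.array(f['rvec'],float))[0]; f['t']=np.array(f['tvec'],float).ravel(); f['n']=n
    return f
def save(f,name,crop=None,s=1):
    im=f['image']
    if crop: im=im[crop[1]:crop[3],crop[0]:crop[2]]
    im=cv2.resize(im,None,fx=s,fy=s,interpolation=cv2.INTER_CUBIC)
    cv2.imwrite('pics/'+name+'.png',im[:,:,::-1])
def dep(f,u,v):  # pinhole: world point by depth
    d=float(f['depth'][int(round(v)),int(round(u))])
    pc=np.array([(u-f['cx'])/f['f']*d,(v-f['cy'])/f['f']*d,d])
    return f['R'].T@(pc-f['t'])
def ray(f,u,v,z):
    if f['n']=='wrist':
        a=np.array([u-f['cx'],v-f['cy']]);r=np.hypot(*a);th=r/f['f'];d=np.array([*(a/r*np.sin(th)),np.cos(th)])
    else: d=np.array([(u-f['cx'])/f['f'],(v-f['cy'])/f['f'],1])
    o=-f['R'].T@f['t']; d=f['R'].T@d
    return o+d*(z-o[2])/d[2]
def proj(f,p):
    c=f['R']@np.array(p)+f['t']
    return f['cx']+f['f']*c[0]/c[2],f['cy']+f['f']*c[1]/c[2]
E
python3 - <<'E'
from h import *
for n in ('scene','top','wrist'):
    f=grab(n); save(f,n+'0'); np.save('pics/'+n+'0.npy',f,allow_pickle=True); print(n,f['vfov'],f['cx'],f['cy'],-f['R'].T@f['t'])
s=arm.get_state(); print({k:np.round(v,3) for k,v in s.items()})
E
```

```text
pics
scene 54.817022268208866 319.6685143379418 195.5712346750407 [0.80577926 0.61161315 0.74569902]
top 45.70550213642512 311.92391869845306 205.8363592533975 [0.19749186 0.06508409 1.48853359]
wrist 65.70646984690485 317.6727598603104 202.50851928832543 [0.23204539 0.63932456 0.38461347]
{'t': np.float64(0.15), 'q': array([ 1.631,  0.359,  0.011, -0.   , -1.224, -0.288]), 'qd': array([-0.001, -0.002,  0.004,  0.   ,  0.001,  0.002]), 'joint_efforts': array([ 1.0000e-03, -5.8327e+01,  2.9329e+01,  7.0010e+00,  9.0000e-03,
       -0.0000e+00]), 'eef_pos': array([0.152, 0.657, 0.404]), 'ee_rot': array([ 3.14 , -0.   , -0.228]), 'force': array([ 0.13 , -0.434, -0.322]), 'moment': array([ 0.02 , -0.027,  0.008]), 'width': np.float64(0.088)}
```

View pics/scene0.png

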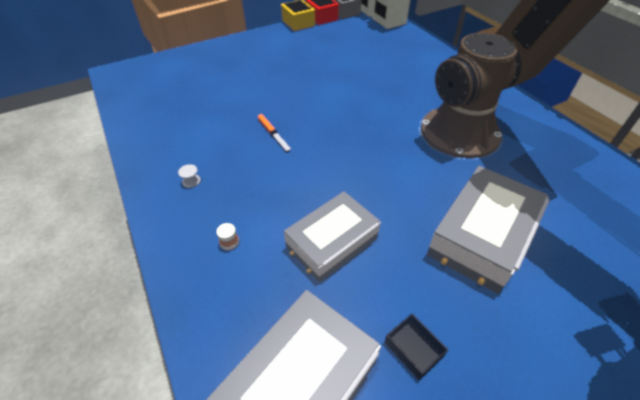

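View pics/top0.png

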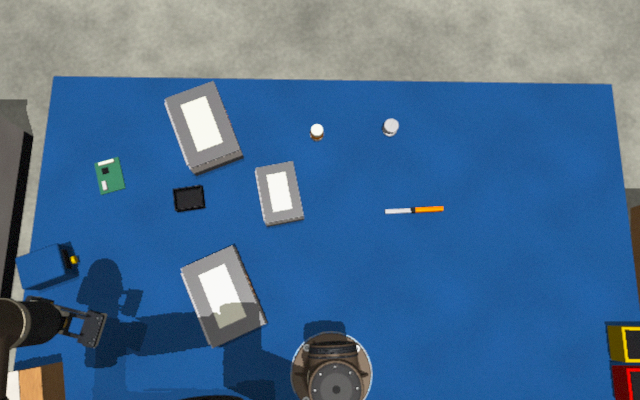

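View pics/wrist0.png

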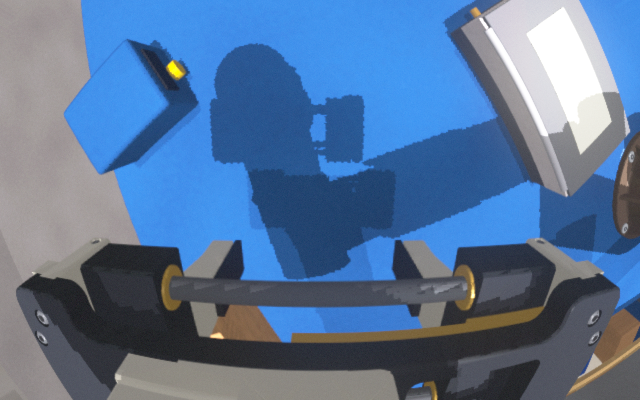

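The top view shows three grey boxes, at (203,127), (279,193) and (223,295). The middle one looks smallest, and I'll check that with an enlarged crop and measurements. The tool is at (415,210) in the top view.

Run:
```python
from h import *
L=lambda n: np.load('pics/'+n+'0.npy',allow_pickle=True).item()
s=L('scene');t=L('top')
save(s,'sc_box',(270,180,400,285),6)
save(t,'tp_box',(240,150,320,235),7)
save(t,'tp_tool',(375,190,455,230),10)
for n,(u,v) in dict(boxM=(279,193),boxA=(203,127),boxB=(223,295),tool=(428,209),blade=(398,211),jar=(317,130),spool=(391,125),bin=(189,198)).items(): print(n,np.round(dep(t,u,v),3))
for n,(u,v) in dict(boxM=(333,226),jar=(227,231),spool=(188,172)).items(): print(n,np.round(dep(s,u,v),3))
```

```text
boxM [0.534 0.166 0.072]
boxA [0.739 0.408 0.088]
boxB [0.224 0.318 0.092]
tool [ 0.5   -0.301  0.025]
blade [ 0.495 -0.209  0.013]
jar [0.749 0.052 0.048]
spool [ 0.772 -0.188  0.042]
bin [0.53  0.458 0.005]
boxM [0.538 0.17  0.067]
jar [0.747 0.059 0.053]
spool [ 0.771 -0.185  0.037]
```

View pics/sc_box.png

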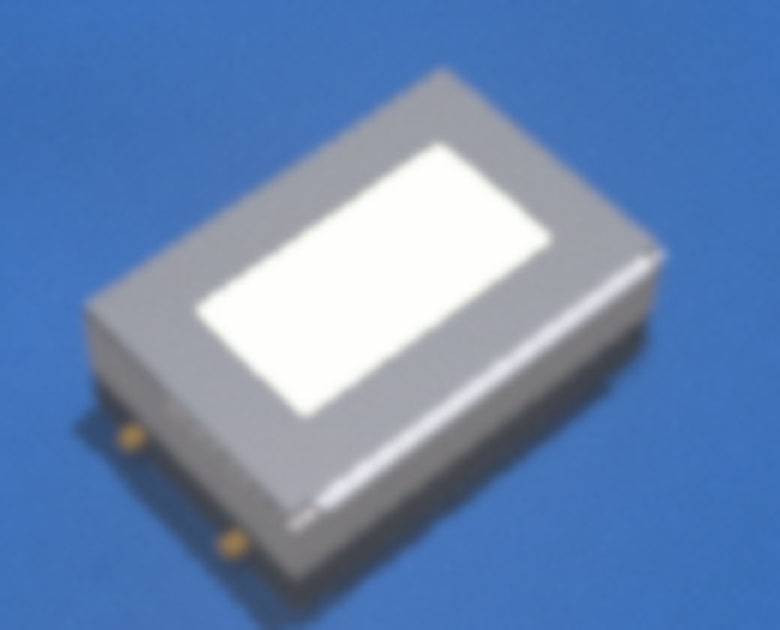

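View pics/tp_box.png

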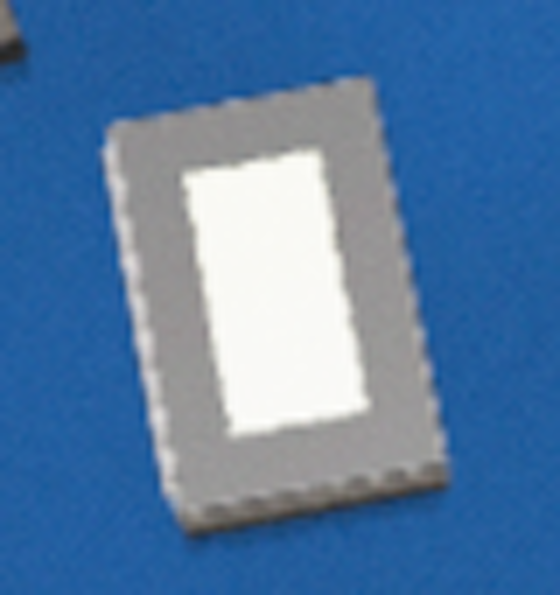

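View pics/tp_tool.png

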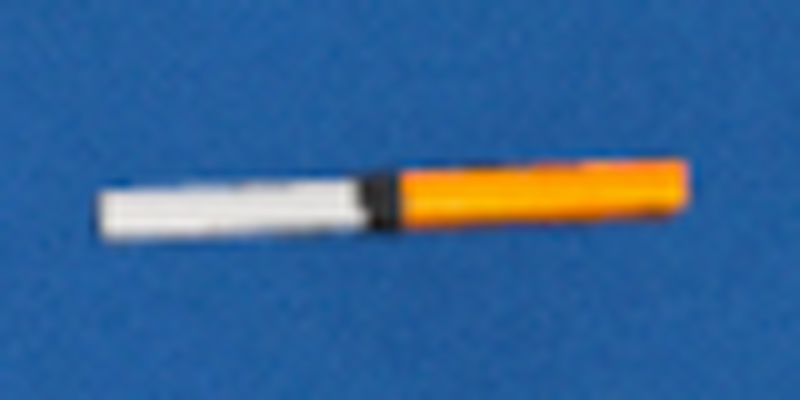

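Run:
```python
from h import *
L=lambda n: np.load('pics/'+n+'0.npy',allow_pickle=True).item()
s=L('scene');t=L('top')
def pts(f,P,off,sc,z):
    return np.array([ray(f,(u+.5)/sc-.5+off[0],(v+.5)/sc-.5+off[1],z)[:2] for u,v in P])
# order: far-left(+x,+y), far-right(+x,-y), near-right(-x,-y), near-left
a=pts(t,[(110,122),(372,78),(447,465),(175,508)],(240,150),7,.065)
b=pts(s,[(290,512),(88,305),(445,68),(660,250)],(270,180),6,.065)
for n,p in (('top',a),('scene',b)):
    print(n,np.round(p,3).tolist(),'c',p.mean(0).round(4),'L',np.linalg.norm(p-np.roll(p,-1,0),axis=1).round(3))
    ex=(p[0]-p[3]+p[1]-p[2]); ey=(p[0]-p[1]+p[3]-p[2]); print(np.arctan2(ex[1],ex[0]),np.arctan2(-ey[0],ey[1]))
A=t
w=pts(t,[(185,172),(323,150),(370,408),(232,436)],(240,150),7,.065);print('white c',w.mean(0))
k=pts(t,[(100,190),(100,242),(355,231),(355,180)],(375,190),10,.009);print('blade',k.round(4).tolist())
k=pts(t,[(402,172),(688,160),(690,210),(402,230)],(375,190),10,.018);print('handle',k.round(4).tolist(),k.mean(0))
for n,P in dict(A=[(165,99),(212,82),(242,152),(193,170)],B=[(181,268),(236,244),(266,322),(215,346)]).items():
    p=np.array([ray(t,*q,.09)[:2] for q in P]);print(n,np.linalg.norm(p-np.roll(p,-1,0),axis=1).round(3))
save(s,'sc_tool',(245,105,305,160),10)
```

```text
top [[0.618, 0.243], [0.64, 0.127], [0.465, 0.09], [0.444, 0.208]] c [0.5419 0.1668] L [0.118 0.179 0.12  0.177]
0.20146666960843376 0.18069344706998744
scene [[0.614, 0.24], [0.637, 0.128], [0.463, 0.09], [0.44, 0.207]] c [0.5385 0.1663] L [0.115 0.178 0.119 0.177]
0.2002238295414936 0.19838543153935623
white c [0.54209237 0.16609322]
blade [[0.5031, -0.1668], [0.4863, -0.1665], [0.491, -0.2477], [0.5075, -0.2481]]
handle [[0.5084, -0.2612], [0.5136, -0.3521], [0.4974, -0.352], [0.4897, -0.2606]] [ 0.50228604 -0.30646912]
A [0.157 0.255 0.159 0.253]
B [0.174 0.243 0.158 0.245]
```

View pics/sc_tool.png

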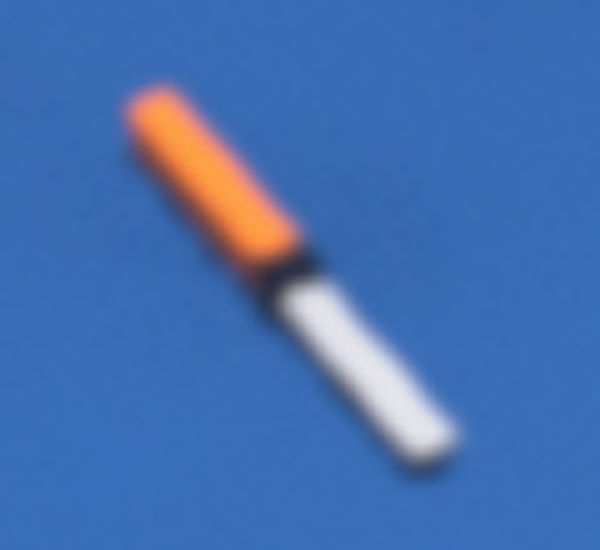

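The middle box measures 180 x 118 mm, against about 250 x 160 mm for the other two, so it is the job box. Its yaw is about 0.20, if the hinge is on the world +y side. I'll move over it so the wrist camera can confirm which side has the notch.

```bash
python3 -m handwheel '[[3.5,-3.5,0,0],[3.5,-3.5,0,0],[3.5,-3.5,0,0],[3.5,-3.5,0,0],[3.5,-3.5,0,0],[3.5,-3.5,0,0],[3.5,-3.5,0,0],[3.5,-3.5,0,0],[3,-3.5,0,0],[2,-4,0,0],[0,-4,0,0],[0,-4,0,0],[0,-4,0,0],[0,-4,0,0],[0,-4,0,0],[0,-4,0,0],[0,-4,0,0],[0,-4,0,0],[0,-3,0,0]]'
python3 - <<'E'
from h import *
f=grab('wrist'); save(f,'wrist1'); np.save('pics/wrist1.npy',f,allow_pickle=True)
E
```

```text
t: 2.05
eef_pos: [0.4819, -0.0495, 0.4047]
ee_rot: [-3.142, 0.0, -0.228]
force: [0.2, 0.8, -0.5]
width: 0.0876
```

View pics/wrist1.png

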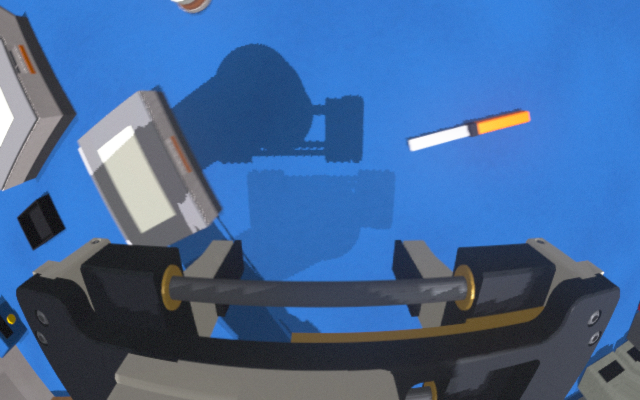

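The wrist view shows the orange stripe at (180,155) on the small box's side facing the tool. That confirms the notch faces world -y and the hinge is at +y. The tool is at (415–530, 145–115). I'll measure both from this closer view.

Run:
```python
from h import *
f=np.load('pics/wrist1.npy',allow_pickle=True).item()
save(f,'w1box',(70,80,230,250),5); save(f,'w1tool',(400,100,540,160),5)
```

```text
(no output)
```

View pics/w1box.png

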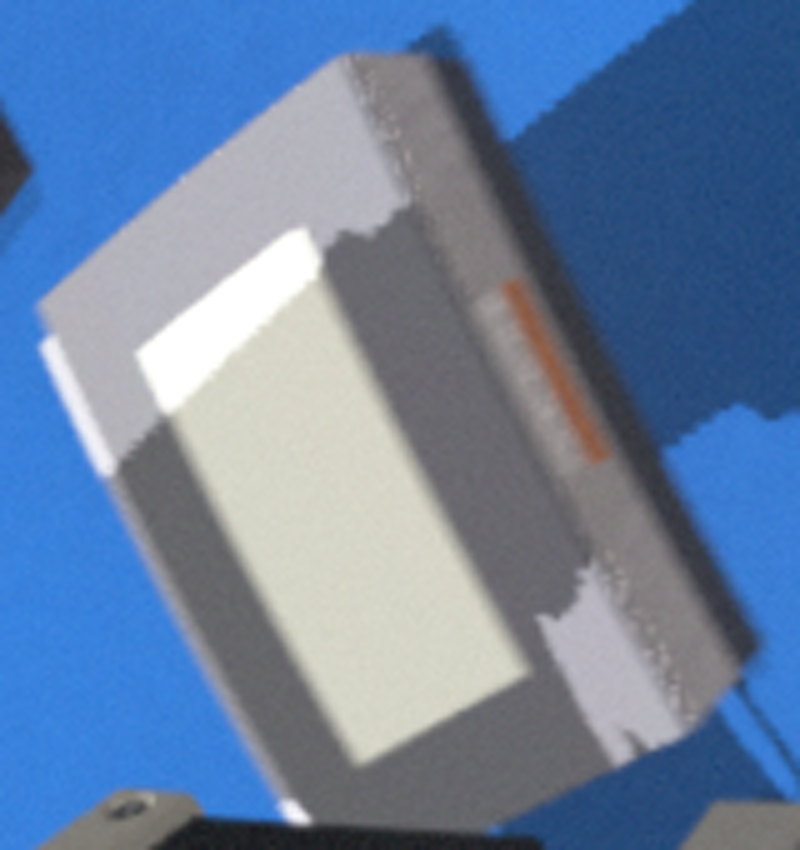

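View pics/w1tool.png

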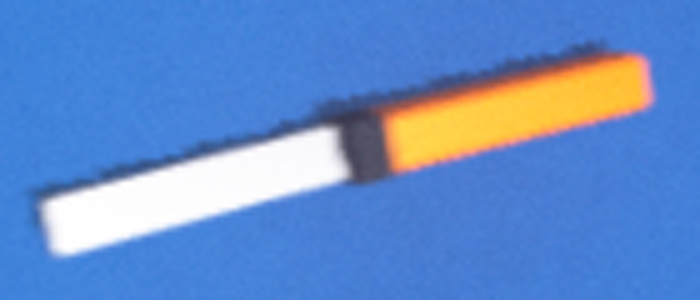

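Run:
```python
from h import *
f=np.load('pics/wrist1.npy',allow_pickle=True).item()
def P(u,v,off,z,s=5): return ray(f,(u+.5)/s-.5+off[0],(v+.5)/s-.5+off[1],z)[:2]
o=(70,80)
for z in (.036,.04,.044,.046): 
    a=P(502,284,o,z);b=P(592,464,o,z); print('stripe top',z,a.round(4),b.round(4),((a+b)/2).round(4),np.linalg.norm(a-b).round(4),np.arctan2(*(a-b)[::-1]).round(3))
c=np.array([P(*p,o,.065) for p in [(40,305),(347,53),(688,738)]]);print('cover',c.round(4).tolist(),np.linalg.norm(c[0]-c[1]),np.linalg.norm(c[1]-c[2]), 'centre',(c[0]+c[2])/2, np.arctan2(*(c[1]-c[2])[::-1]))
o=(400,100)
tip=[P(42,205,o,.009),P(60,257,o,.009)]; rear=[P(640,55,o,.018),P(652,102,o,.018)]; he=[P(388,108,o,.018),P(393,172,o,.018)]
tip=np.mean(tip,0);rear=np.mean(rear,0);print(tip,rear,np.linalg.norm(tip-rear),np.arctan2(*(tip-rear)[::-1])-np.pi/2)
# target: box from mean
for c,yaw in (((.5405,.1665),.197),):
    c=np.array(c);x=np.array([np.cos(yaw),np.sin(yaw)]);y=np.array([-x[1],x[0]]);print('notch',c-y*.06,'hinge',c+.06*y)
```

```text
stripe top 0.036 [0.5768 0.1132] [0.5277 0.1032] [0.5523 0.1082] 0.0501 0.201
stripe top 0.04 [0.5767 0.1111] [0.5281 0.1012] [0.5524 0.1062] 0.0495 0.201
stripe top 0.044 [0.5765 0.109 ] [0.5285 0.0993] [0.5525 0.1042] 0.049 0.201
stripe top 0.046 [0.5764 0.108 ] [0.5287 0.0983] [0.5525 0.1031] 0.0487 0.201
cover [[0.615, 0.2388], [0.6395, 0.1231], [0.4629, 0.0878]] 0.11827935304441438 0.18009853124378167 centre [0.53898995 0.16331811] 0.19729347882739753
[ 0.49262029 -0.16989858] [ 0.50605927 -0.35378894] 0.18438076769851908 0.0729517880341417
notch [0.55224369 0.10766051] hinge [0.52875631 0.22533949]
```

```bash
python3 -m handwheel '[[0.2,-2.5,-1.6,-0.142],[0.2,-2.5,-1.6,-0.142],[0.2,-2.5,-1.6,-0.142],[0.2,-2.5,-1.6,-0.142],[0.2,-2.5,-1.6,-0.142],[0.2,-2.5,-1.6,-0.142],[0.2,-2.5,-1.6,-0.142],[0.2,-2.5,-1.6,-0.142],[0.2,-2.3,-1.6,-0.142],[0,0,0,0]]' 0
python3 - <<'E'
from h import *
f=grab('wrist'); save(f,'wrist2'); np.save('pics/wrist2.npy',f,allow_pickle=True)
f=grab('top'); save(f,'top2',(330,150,490,260),5)
E
```

```text
t: 3.1
eef_pos: [0.4996, -0.2722, 0.2579]
ee_rot: [3.137, 0.001, -1.513]
force: [-0.8, 0.2, -0.3]
width: 0.0878
```

View pics/wrist2.png

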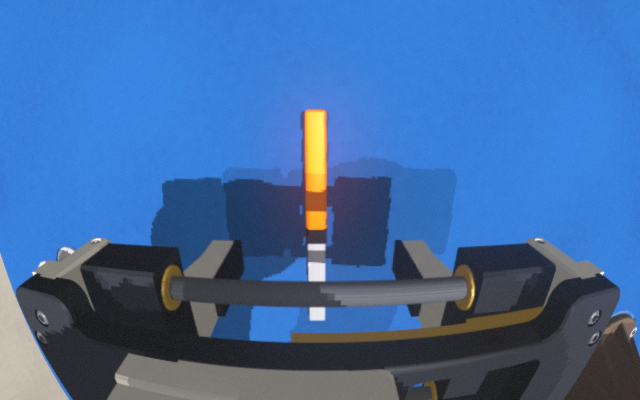

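The tool is centred between the fingers, at column 316, and it lies straight. I'll check the position along its length.

Run:
```python
from h import *
f=np.load('pics/wrist2.npy',allow_pickle=True).item()
print(ray(f,315,110,.018),ray(f,316,229,.018),ray(f,317.2,320,.010))
s=arm.get_state();print(s['eef_pos'],s['ee_rot'])
```

```text
[ 0.50524698 -0.35153079  0.018     ] [ 0.49941106 -0.26222563  0.018     ] [ 0.49290856 -0.16651119  0.01      ]
[ 0.50017971 -0.27079963  0.25998503] [ 3.13996954e+00  3.63198644e-04 -1.50545092e+00]
```

```bash
python3 -m handwheel '[[0,0,-2,0],[0,0,-2,0],[0,0,-2,0],[0,0,-1.2,0],[0,0,-0.8,0],[0,0,0,0],[0,0,0,0]]' 0
python3 -m handwheel '[[0,0,0,0],[0,0,0,0],[0,0,0,0],[0,0,0,0],[0,0,0,0],[0,0,0,0],[0,0,0,0],[0,0,0,0]]' 1 55
```

```text
t: 3.9
eef_pos: [0.5009, -0.2704, 0.1813]
ee_rot: [-3.141, -0.0, -1.505]
force: [-0.2, -0.0, -0.5]
width: 0.0876
t: 4.7
eef_pos: [0.5005, -0.2705, 0.1806]
ee_rot: [3.142, 0.0, -1.506]
force: [-0.8, 0.1, -0.8]
width: 0.029
```

```bash
python3 -m handwheel '[[0,0,0,0],[0,0,0,0],[0,0,0,0],[0,0,0,0],[0,0,0,0],[0,0,0,0]]'
python3 -m handwheel '[[0,0,1,0],[0,0,2,0],[0,0,2,0],[0,0,2,0],[0,0,1,0],[0,0,0,0]]'
python3 - <<'E'
from h import *
f=grab('wrist'); save(f,'wrist3',(180,60,460,340),2.1); np.save('pics/wrist3.npy',f,allow_pickle=True)
f=grab('scene'); save(f,'sc3',(200,60,400,200),4); np.save('pics/scene3.npy',f,allow_pickle=True)
E
```

```text
t: 5.3
eef_pos: [0.5004, -0.2705, 0.1806]
ee_rot: [3.142, -0.0, -1.506]
force: [0.7, 0.0, -0.3]
width: 0.016
t: 5.9
eef_pos: [0.5009, -0.2706, 0.2625]
ee_rot: [-3.138, -0.001, -1.506]
force: [0.5, -0.5, -1.2]
width: 0.0154
```

View pics/wrist3.png

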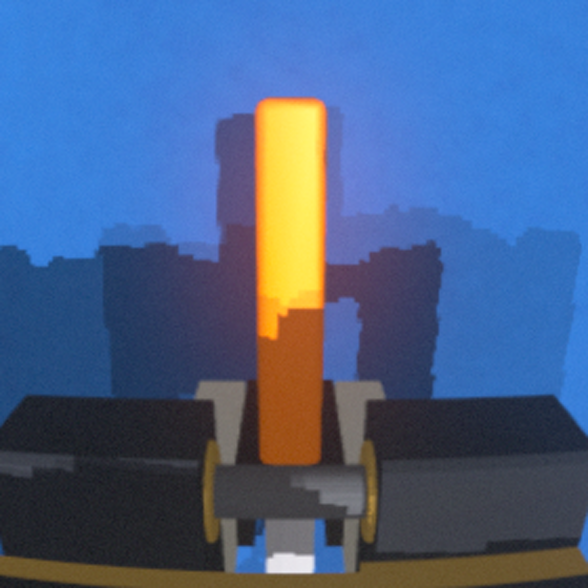

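View pics/sc3.png

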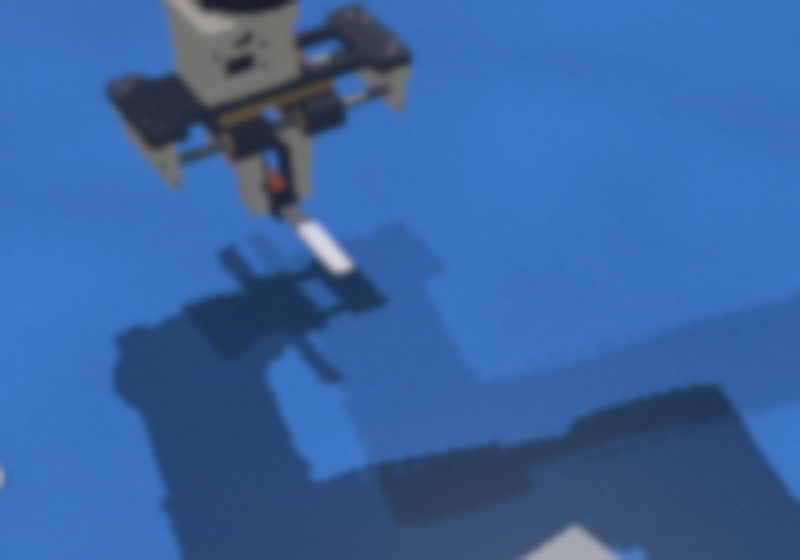

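Run:
```python
from h import *
f=np.load('pics/wrist3.npy',allow_pickle=True).item()
def P(u,v):
    d=float(f['depth'][int(round(v)),int(round(u))]); a=np.array([u-f['cx'],v-f['cy']]);r=np.hypot(*a);th=r/f['f']
    pc=np.array([*(a/r*np.tan(th)*d),d]); return f['R'].T@(pc-f['t'])
for u,v in ((290,110),(290,180),(290,250),(290,330),(290,420),(290,562)): print((u,v),P(u/2.1+180,v/2.1+60).round(4))
s=np.load('pics/scene3.npy',allow_pickle=True).item()
for u,v in ((310,230),(325,247),(340,266)): print((u,v),dep(s,u/4+200,v/4+60).round(4))
for v in (.08,.0895,.1): print(v,ray(s,343/4+200,270/4+60,v).round(4))
```

```text
(290, 110) [ 0.5065 -0.3497  0.1009]
(290, 180) [ 0.5055 -0.3343  0.1009]
(290, 250) [ 0.5045 -0.3186  0.101 ]
(290, 330) [ 0.5032 -0.2996  0.1013]
(290, 420) [ 0.5016 -0.2757  0.1008]
(290, 562) [ 0.4982 -0.2233  0.0933]
(310, 230) [ 0.496  -0.2145  0.0925]
(325, 247) [ 0.4944 -0.1934  0.0915]
(340, 266) [ 0.494  -0.1699  0.0912]
0.08 [ 0.4888 -0.1782  0.08  ]
0.0895 [ 0.4933 -0.167   0.0895]
0.1 [ 0.4983 -0.1545  0.1   ]
```

```bash
python3 -m handwheel '[[1,3,0,0.022],[1.4,4.1,0,0.022],[1.4,4.1,0,0.022],[1.4,4.1,0,0.022],[1.4,4.1,-0.8,0.022],[1,3,-1.3,0.022],[0.8,1.2,-1.5,0],[0,0,0,0],[0,0,0,0]]'
python3 - <<'E'
from h import *
s=arm.get_state();print(s['eef_pos'],s['ee_rot'],s['width'])
f=grab('top'); np.save('pics/top4.npy',f,allow_pickle=True);save(f,'top4',(240,140,340,260),5)
f=grab('scene'); np.save('pics/scene4.npy',f,allow_pickle=True);save(f,'sc4',(260,100,400,240),4)
E
```

```text
t: 6.9
eef_pos: [0.584, -0.0349, 0.2232]
ee_rot: [3.138, -0.0, -1.374]
force: [0.4, -0.1, -0.2]
width: 0.0151
[ 0.58397346 -0.03485426  0.22324609] [ 3.13848022e+00 -2.16004726e-04 -1.37388871e+00] 0.015070917260575576
```

View pics/top4.png

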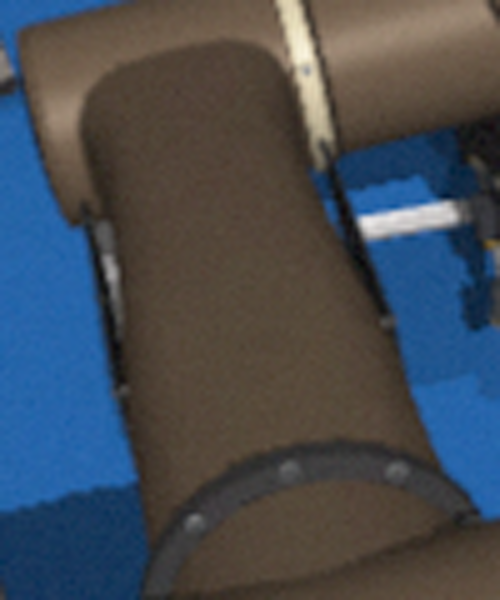

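View pics/sc4.png

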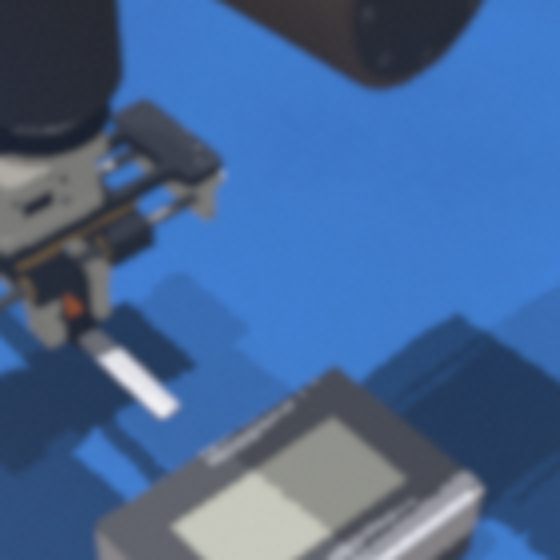

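Run:
```python
from h import *
s=np.load('pics/scene4.npy',allow_pickle=True).item()
for v in (.05,.053,.056): print(v,ray(s,168/4+260,409/4+100,v).round(4))
for u,v in ((120,362),(140,382),(160,402)): print(dep(s,u/4+260,v/4+100).round(4))
for u,v in ((335,380),(300,400),(150,500)): print('cover',dep(s,u/4+260,v/4+100).round(4))
```

```text
0.05 [0.5612 0.0619 0.05  ]
0.053 [0.5622 0.0643 0.053 ]
0.056 [0.5633 0.0667 0.056 ]
[0.5704 0.0152 0.0516]
[0.5678 0.0381 0.0544]
[0.564  0.0572 0.0531]
cover [0.4701 0.102  0.066 ]
cover [0.4956 0.1048 0.0649]
cover [0.6054 0.1289 0.0657]
```

```bash
python3 -m handwheel '[[-0.3,0,0,0],[-0.22,1.15,0,0],[-0.22,1.15,0,0],[-0.22,1.15,0,0],[-0.22,1.15,0,0],[-0.22,1.15,0,0],[-0.22,1.15,0,0],[0,0,0,0],[0,0,0,0]]'
python3 - <<'E'
from h import *
f=grab('scene'); np.save('pics/scene5.npy',f,allow_pickle=True);save(f,'sc5',(260,100,400,280),4)
E
```

```text
t: 7.9
eef_pos: [0.5682, 0.0351, 0.2247]
ee_rot: [3.142, -0.0, -1.373]
force: [-0.1, -1.3, 0.1]
width: 0.0159
```

View pics/sc5.png

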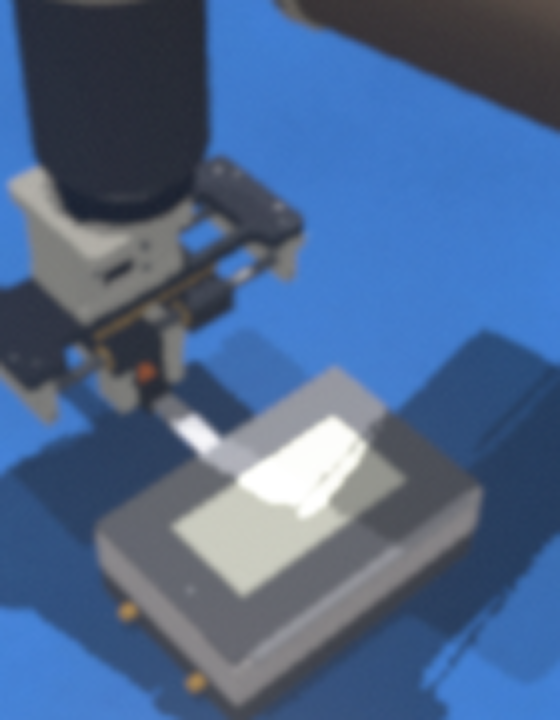

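The blade is under the cover in the notch (crop (210,450)) with no contact force, about 30 mm in. I'll now lift along an arc about the hinge, stopping halfway to check.

```bash
python3 -m handwheel '[[0,0,0.3,0],[0,0,0.3,0],[0,0.1,0.9,0],[0,0.1,0.9,0],[-0.05,0.25,0.85,0],[-0.05,0.25,0.85,0],[-0.1,0.4,0.8,0],[-0.1,0.4,0.8,0],[-0.1,0.55,0.7,0],[-0.1,0.55,0.7,0],[0,0,0,0]]'
python3 - <<'E'
from h import *
f=grab('scene'); np.save('pics/scene6.npy',f,allow_pickle=True);save(f,'sc6',(240,60,440,280),2.7)
E
```

```text
t: 9.05
eef_pos: [0.5635, 0.0614, 0.2969]
ee_rot: [-3.14, 0.0, -1.373]
force: [0.1, -1.1, -0.1]
width: 0.0151
```

View pics/sc6.png

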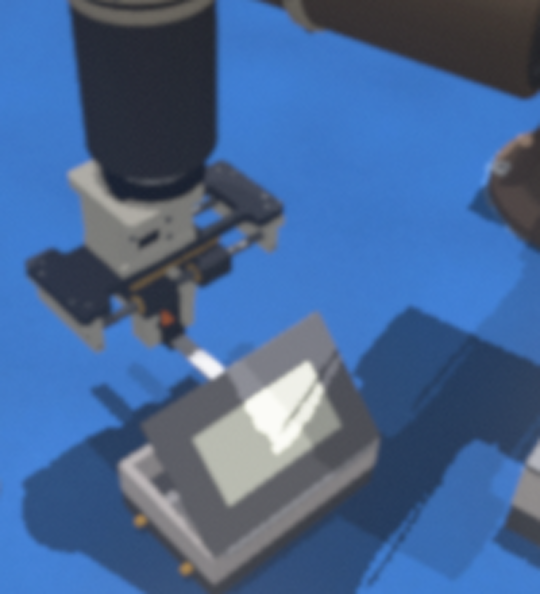

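The cover is up on the blade, with its near edge raised at crop (140,430)–(315,315). I'll carry on along the arc past upright.

```bash
python3 -m handwheel '[[-0.15,0.7,0.55,0],[-0.15,0.7,0.55,0],[-0.15,0.8,0.4,0],[-0.15,0.8,0.4,0],[-0.15,0.85,0.25,0],[-0.2,0.85,0.25,0],[-0.2,0.85,0.05,0],[-0.2,0.85,0.05,0],[0,0,0,0]]'
python3 - <<'E'
from h import *
f=grab('scene'); np.save('pics/scene7.npy',f,allow_pickle=True);save(f,'sc7',(240,60,440,280),2.7)
E
```

```text
t: 10.0
eef_pos: [0.5495, 0.1256, 0.3206]
ee_rot: [-3.141, 0.0, -1.373]
force: [-0.2, -0.2, -0.6]
width: 0.0156
```

View pics/sc7.png

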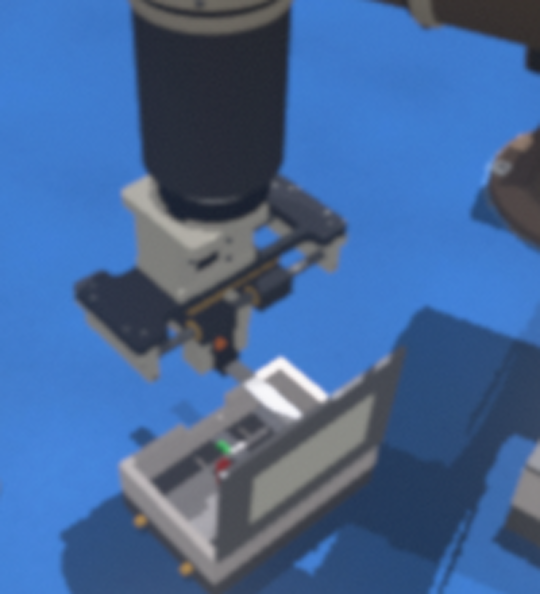

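```bash
python3 -m handwheel '[[-0.1,0.5,0,0],[-0.1,0.5,0,0],[-0.1,0.5,0,0],[-0.1,0.5,0,0],[-0.1,0.5,0,0],[0,0,0,0],[0,0,0,0],[0,0,0,0]]'
python3 - <<'E'
from h import *
f=grab('scene'); np.save('pics/scene8.npy',f,allow_pickle=True);save(f,'sc8',(240,60,440,280),2.7)
E
```

```text
t: 10.85
eef_pos: [0.5447, 0.1494, 0.3206]
ee_rot: [3.142, -0.0, -1.374]
force: [0.0, 0.0, 0.2]
width: 0.0154
```

View pics/sc8.png

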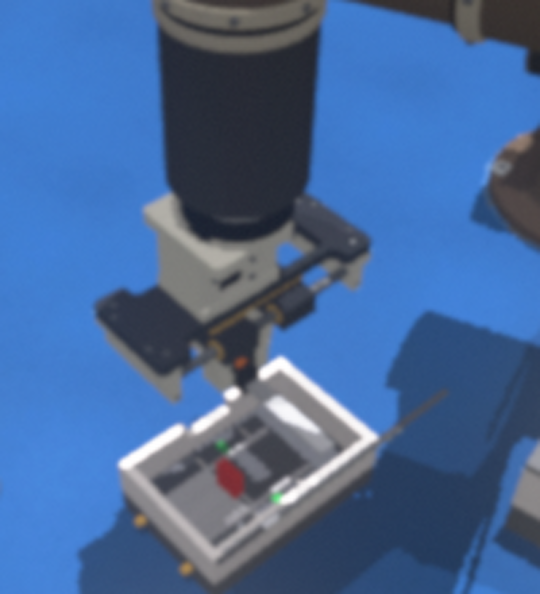

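The cover is open: it shows only as a thin line at crop (380–445, 440–395), leaning outward. The red tab is at (230,478), between the green marks at (222,445) and (277,497). Next I'll back out and lay the tool down in the clear area.

```bash
python3 -m handwheel '[[0.3,-2,0,0],[0.5,-4,0,0],[0.5,-4,0,0],[0.5,-4,0,0],[0.5,-4,0,0],[-0.8,-4,-1.5,0],[-0.8,-4,-1.5,0],[-0.8,-4,-1.5,0],[-0.8,-4,-1.5,0],[-0.8,-4,-1.5,0],[-0.8,-4,-1.5,0],[0,0,0,0],[0,0,0,0]]'
python3 - <<'E'
from h import *
s=arm.get_state();print(s['eef_pos'],s['ee_rot'])
f=grab('top'); np.save('pics/top9.npy',f,allow_pickle=True);save(f,'top9',(200,90,480,300),2.8)
E
```

```text
t: 12.2
eef_pos: [0.5191, -0.2717, 0.23]
ee_rot: [3.14, 0.0, -1.376]
force: [-0.1, 0.4, -1.1]
width: 0.0153
[ 0.51913681 -0.27170313  0.23001357] [ 3.14037475e+00  4.02342467e-04 -1.37643813e+00]
```

View pics/top9.png

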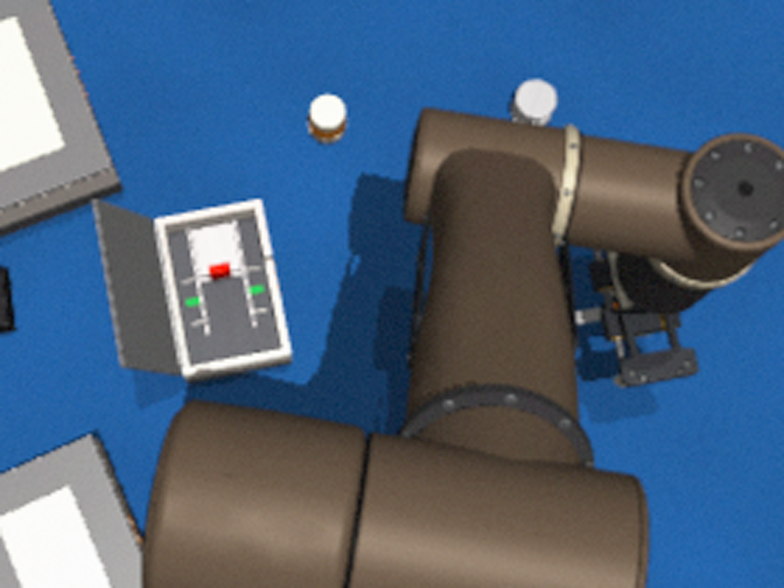

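The top view confirms the cover is fully open, at crop (100–180, 200–370). The tab is at (220,270) and the green marks are at (193,301) and (256,289). Now to lay the tool down.

```bash
python3 -m handwheel '[[0,0,-1.5,0],[0,0,-1.5,0],[0,0,-1,0],[0,0,-0.6,0],[0,0,-0.3,0],[0,0,0,0],[0,0,0,0]]'
```

```text
t: 12.95
eef_pos: [0.5201, -0.2704, 0.1821]
ee_rot: [-3.141, -0.0, -1.373]
force: [0.0, -0.9, -0.7]
width: 0.0156
```

```bash
python3 -m handwheel '[[0,0,-0.1,0],[0,0,0,0],[0,0,0,0]]'
python3 -m handwheel '[[0,0,0,0],[0,0,0,0],[0,0,0,0],[0,0,0,0],[0,0,0,0],[0,0,0,0],[0,0,0,0],[0,0,0,0]]' 0.4
python3 -m handwheel '[[0,0,1,0],[0,0,2,0],[0,0,3,0],[0,0,4,0],[0,0,2,0],[0,0,0,0]]'
python3 - <<'E'
from h import *
s=arm.get_state();print(s['eef_pos'],s['ee_rot'])
f=grab('wrist'); np.save('pics/wrist10.npy',f,allow_pickle=True);save(f,'wrist10')
E
```

```text
t: 13.25
eef_pos: [0.5198, -0.2705, 0.1809]
ee_rot: [-3.141, -0.0, -1.374]
force: [-0.6, -0.3, -0.7]
width: 0.0158
t: 14.05
eef_pos: [0.5197, -0.2705, 0.1807]
ee_rot: [-3.142, -0.0, -1.374]
force: [-0.1, -0.8, 0.9]
width: 0.0525
t: 14.65
eef_pos: [0.5207, -0.2708, 0.3053]
ee_rot: [-3.135, -0.003, -1.373]
force: [-0.6, 1.0, -0.0]
width: 0.0526
[ 0.52073251 -0.27077861  0.30526764] [-3.13523282 -0.00318037 -1.37319701]
```

View pics/wrist10.png

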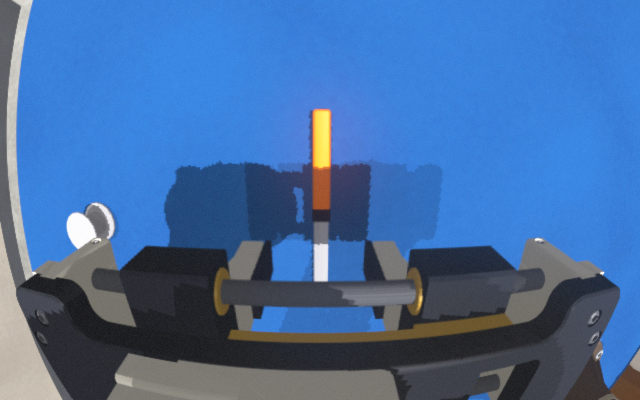

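The tool lies flat on the bench at (321, 110–280). Now I'll measure the tab.

Run:
```python
from h import *
f=grab('scene'); np.save('pics/scene11.npy',f,allow_pickle=True); save(f,'sc11',(270,180,400,285),6)
t=np.load('pics/top9.npy',allow_pickle=True).item(); save(t,'top9b',(250,155,310,230),8)
```

```text
(no output)
```

View pics/sc11.png

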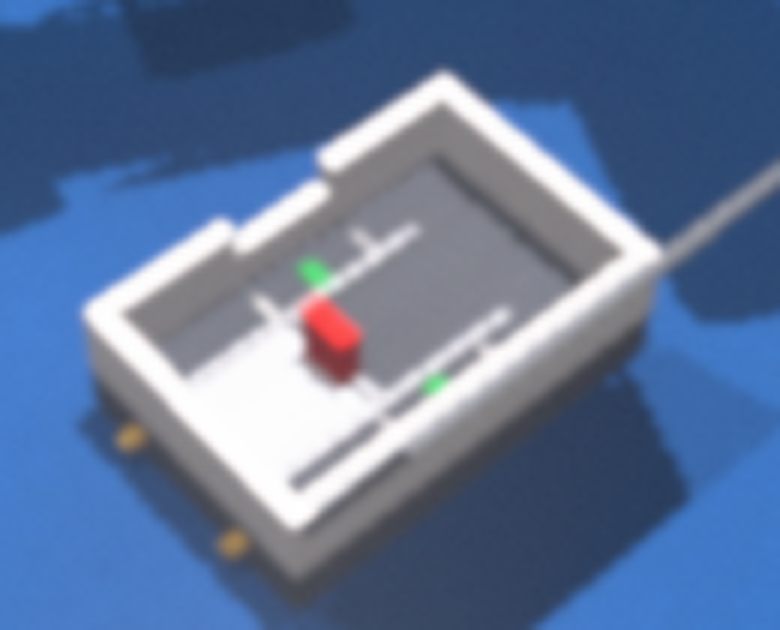

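View pics/top9b.png

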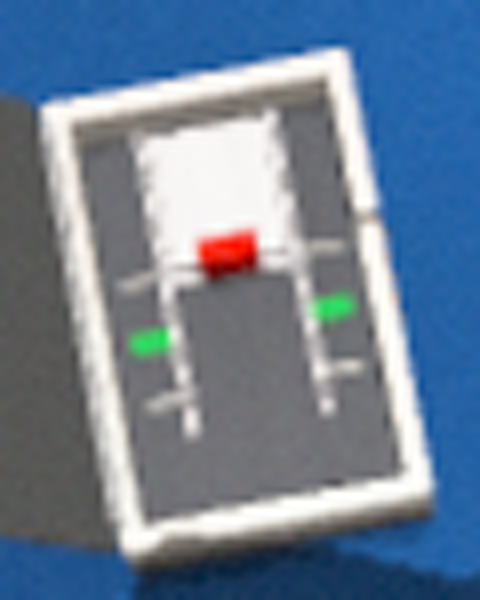

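Run:
```python
from h import *
s=np.load('pics/scene11.npy',allow_pickle=True).item();t=np.load('pics/top9.npy',allow_pickle=True).item()
S=lambda u,v,z: ray(s,(u+.5)/6-.5+270,(v+.5)/6-.5+180,z)[:2]
T=lambda u,v,z: ray(t,(u+.5)/8-.5+250,(v+.5)/8-.5+155,z)[:2]
c=np.array([.540,.1655]);a=.199;R=np.array([[np.cos(a),np.sin(a)],[-np.sin(a),np.cos(a)]])
for n,p in dict(tabS=S(332,321,.056),tabT=T(228,246,.056),gS1=S(314,272,.0255),gS2=S(434,385,.0255),gT1=T(334,307,.0255),gT2=T(151,343,.0255)).items(): print(n,p.round(4),'box',(R@(p-c)).round(4))
# wall corners outer z=.06
for n,p in dict(a=S(445,70,.06),b=S(88,312,.06),c=S(292,525,.06),d=S(660,250,.06)).items(): print(n,(R@(p-c)).round(4))
for n,p in dict(a=T(43,105,.06),b=T(345,50,.06),c=T(432,492,.06),d=T(125,545,.06)).items(): print(n,(R@(p-c)).round(4))
```

```text
tabS [0.5594 0.1713] box [0.0202 0.0018]
tabT [0.5626 0.1708] box [0.0232 0.0007]
gS1 [0.5432 0.1278] box [-0.0043 -0.0376]
gS2 [0.5293 0.1961] box [-0.0044  0.0321]
gT1 [0.5461 0.1304] box [-0.001  -0.0357]
gT2 [0.5304 0.2023] box [-0.0021  0.038 ]
a [-0.093  -0.0612]
b [ 0.0878 -0.0568]
c [0.0881 0.0605]
d [-0.0929  0.0583]
a [0.0915 0.062 ]
b [ 0.0919 -0.058 ]
c [-0.0879 -0.0596]
d [-0.0866  0.0592]
```

```bash
python3 -m handwheel '[[0.3,2,0,0],[0.4,4,0,0],[0.4,4,0,0],[0.4,4,0,0],[0.4,4,0,0],[0.4,4,0,0],[0.4,4,0,0],[0.4,4,0,0],[0.4,4,0,0],[0.4,4,0,0],[0.3,4,0,0],[0.3,2.1,0,0],[0,0,0,0],[0,0,0,0]]'
python3 - <<'E'
from h import *
s=arm.get_state();print(s['eef_pos'],s['ee_rot'])
f=grab('wrist'); np.save('pics/wrist12.npy',f,allow_pickle=True);save(f,'wrist12')
f=grab('scene'); np.save('pics/scene12.npy',f,allow_pickle=True);save(f,'scene12',(240,60,440,280),2.7)
E
```

```text
t: 16.15
eef_pos: [0.5644, 0.1705, 0.2996]
ee_rot: [3.139, -0.001, -1.373]
force: [-0.4, 0.4, -0.2]
width: 0.0522
[0.5643777  0.17046192 0.29963066] [ 3.13947979e+00 -7.49485467e-04 -1.37311002e+00]
```

View pics/wrist12.png

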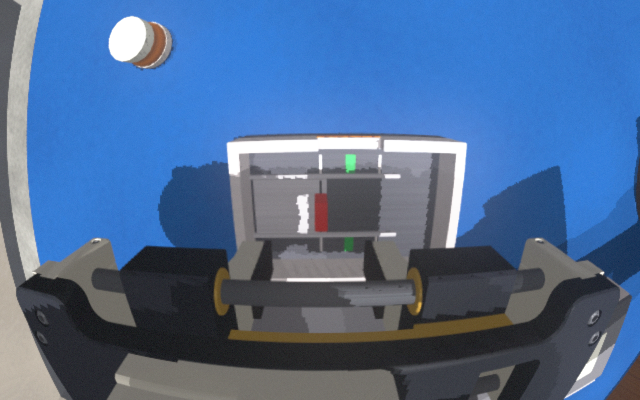

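View pics/scene12.png

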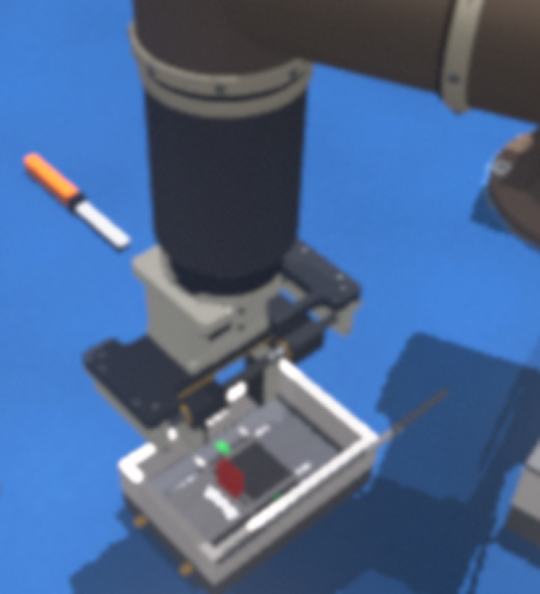

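Run:
```python
from h import *
f=np.load('pics/wrist12.npy',allow_pickle=True).item(); save(f,'w12c',(220,130,480,260),3)
```

```text
(no output)
```

View pics/w12c.png

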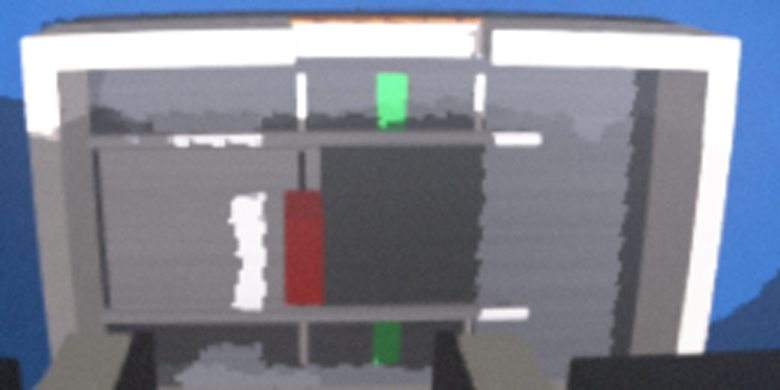

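Run:
```python
from h import *
f=np.load('pics/wrist12.npy',allow_pickle=True).item()
W=lambda u,v,z: ray(f,(u+.5)/3-.5+220,(v+.5)/3-.5+130,z)[:2]
c=np.array([.540,.1655]);a=.199;R=np.array([[np.cos(a),np.sin(a)],[-np.sin(a),np.cos(a)]])
for n,p in dict(tab=W(304.5,260,.056),tabL=W(286,300,.056),tabR=W(323.5,300,.056),gr=W(391,98,.0255),gr2=W(386,342,.0255),w0=W(302,95,.0255),w1=W(480,95,.0255),cornL=W(22,40,.06),cornR=W(740,40,.06),tcp=np.array([.5641,.1705])).items(): print(n,p.round(4),'box',(R@(p-c)).round(4))
```

```text
tab [0.5613 0.1703] box [0.0219 0.0005]
tabL [0.5638 0.1822] box [0.0267 0.0117]
tabR [0.5542 0.1803] box [0.0169 0.0117]
gr [0.5446 0.1294] box [-0.0026 -0.0363]
gr2 [0.5291 0.2023] box [-0.0034  0.0382]
w0 [0.5691 0.1336] box [ 0.0223 -0.037 ]
w1 [0.5201 0.1233] box [-0.0279 -0.0374]
cornL [0.6405 0.127 ] box [ 0.0909 -0.0576]
cornR [0.4636 0.0891] box [-0.09   -0.0598]
tcp [0.5641 0.1705] box [0.0246 0.0001]
```

```bash
python3 -m handwheel '[[-0.3,0,0,0],[0,0,-2,0],[0,0,-2,0],[0,0,-2,0],[0,0,-1.5,0],[0,0,-1,0],[0,0,-0.4,0],[0,0,0,0],[0,0,0,0]]'
python3 -m handwheel '[[0,0,0,0],[0,0,0,0],[0,0,0,0],[0,0,0,0],[0,0,0,0],[0,0,0,0],[0,0,0,0],[0,0,0,0]]' 1 40
python3 -m handwheel '[[0,0,0,0],[0,0,0,0],[0,0,0,0],[0,0,0,0]]'
python3 - <<'E'
from h import *
F=[]
for i in range(3):
    f=grab('scene'); s=arm.get_state(); F.append(s['force'])
print(s['eef_pos'],np.mean(F,0),s['width'])
np.save('pics/scene13.npy',f,allow_pickle=True);save(f,'scene13',(260,150,400,290),4)
E
```

```text
t: 17.15
eef_pos: [0.562, 0.1705, 0.2124]
ee_rot: [-3.141, 0.0, -1.374]
force: [0.4, -0.1, 0.0]
width: 0.0525
t: 17.95
eef_pos: [0.5616, 0.1705, 0.2117]
ee_rot: [3.141, -0.0, -1.373]
force: [-2.1, 1.1, 2.9]
width: 0.0097
t: 18.35
eef_pos: [0.5616, 0.1705, 0.2117]
ee_rot: [3.141, -0.0, -1.374]
force: [-3.7, 0.7, 2.6]
width: 0.0099
[0.5616205  0.17050697 0.21164352] [-3.52544887  0.48677952  2.80885945] 0.00957505426579802
```

View pics/scene13.png

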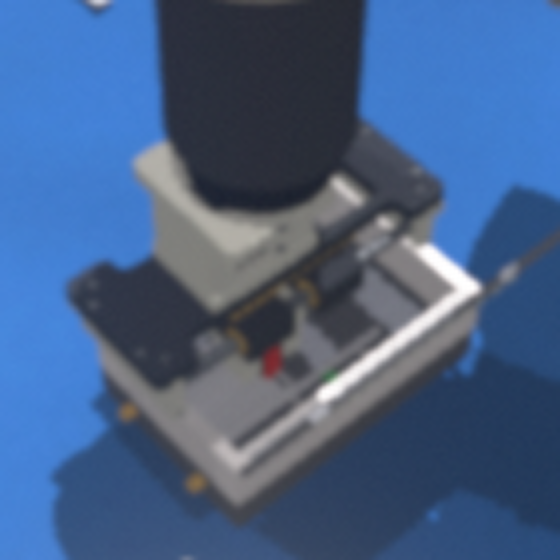

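The tab is held, at a width of about 10 mm. The force of about -3.5 N along x shows it is lightly seated against its shut stop, so this pose is zero travel. I'll slide it towards half along box -x.

```bash
python3 -m handwheel '[[-0.2,-0.04,0,0],[-0.25,-0.05,0,0],[-0.25,-0.05,0,0],[-0.25,-0.05,0,0],[-0.25,-0.05,0,0],[-0.25,-0.05,0,0],[-0.25,-0.05,0,0],[-0.25,-0.05,0,0],[-0.2,-0.04,0,0],[-0.2,-0.04,0,0],[0,0,0,0],[0,0,0,0],[0,0,0,0],[0,0,0,0]]'
python3 - <<'E'
from h import *
F=[];X=[]
for i in range(4):
    f=grab(['scene','wrist','top','wrist'][i]); s=arm.get_state(); F.append(s['force']);X.append(s['eef_pos'])
    np.save('pics/%s14.npy'%f['n'],f,allow_pickle=True)
    save(f,f['n']+'14',*{'scene':((260,150,400,290),4),'wrist':((180,100,460,340),2.5),'top':((200,120,340,260),4)}[f['n']])
x=np.array([np.cos(.199),np.sin(.199)]);F=np.array(F).mean(0);X=np.array(X).mean(0)
print(X,F,'along',F[:2]@x,'travel',(X[:2]-[.5616,.1705])@-x,s['width'],s['ee_rot'])
E
```

```text
t: 19.9
eef_pos: [0.5389, 0.1658, 0.2117]
ee_rot: [-3.14, 0.0, -1.374]
force: [8.4, -2.8, -6.2]
width: 0.0097
[0.53894879 0.16583077 0.21171221] [ 7.47166122 -2.43085561 -6.32344822] along 6.843652354264035 travel 0.023127238379425607 0.009676513732319434 [-3.13973161e+00  7.11181155e-05 -1.37356664e+00]
```

View pics/scene14.png

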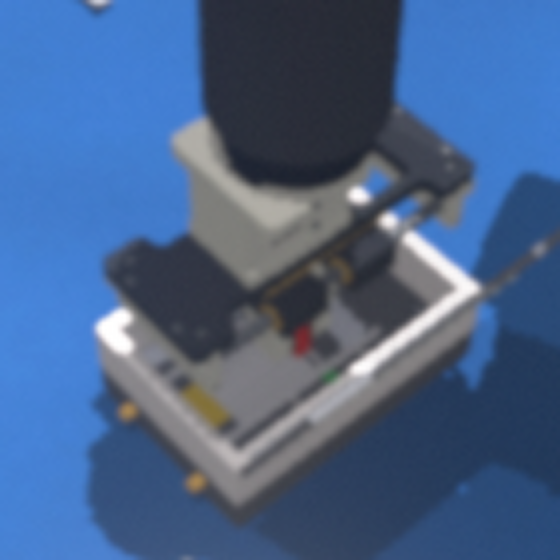

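View pics/wrist14.png

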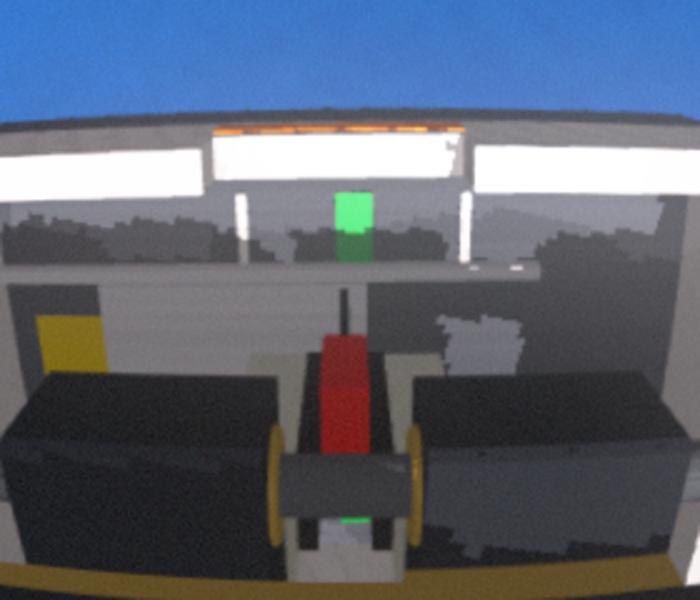

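View pics/top14.png

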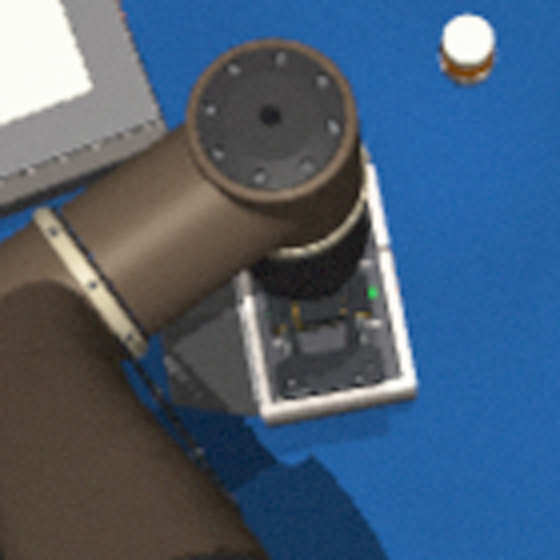

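Run:
```python
from h import *
f=np.load('pics/wrist14.npy',allow_pickle=True).item()
W=lambda u,v,z: ray(f,(u+.5)/2.5-.5+180,(v+.5)/2.5-.5+100,z)[:2]
c=np.array([.540,.1655]);a=.199;R=np.array([[np.cos(a),np.sin(a)],[-np.sin(a),np.cos(a)]])
for n,p in dict(tabTop_front=W(346,389,.056),tabL=W(320,400,.056),tabR=W(370.5,400,.056),line=W(344.5,300,.029),plateR=W(367,300,.029),gr=W(354,228,.0255),gr2=W(356,520,.0255),w0=W(241,228,.0255),w1=W(466,228,.0255)).items(): print(n,'box mm',(1e3*R@(p-c)).round(1))
save(f,'w14z',(290,160,350,320),5)
```

```text
tabTop_front box mm [ -0.8 -10.4]
tabL box mm [ 4.4 -7.9]
tabR box mm [-5.7 -7.9]
line box mm [ -0.4 -19. ]
plateR box mm [ -5.5 -19. ]
gr box mm [ -2.6 -34.9]
gr2 box mm [-3.4 44.9]
w0 box mm [ 22.9 -34.9]
w1 box mm [-27.8 -34.9]
```

View pics/w14z.png

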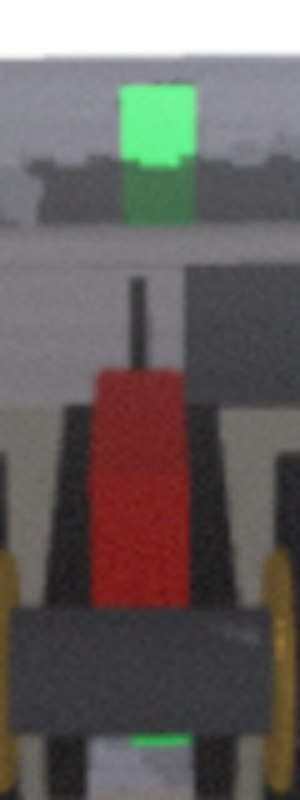

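The tab (box x ≈ -0.6 mm) is about 2 mm short of the green marks (≈ -2.7 mm). The arm's travel reading of 23.1 mm agrees, so I'll add 2 mm.

```bash
python3 -m handwheel '[[-0.1,-0.02,0,0],[-0.1,-0.02,0,0],[0,0,0,0],[0,0,0,0],[0,0,0,0],[0,0,0,0],[0,0,0,0]]'
python3 - <<'E'
from h import *
F=[];X=[]
for i in range(3):
    f=grab(['scene','top','wrist'][i]); s=arm.get_state(); F.append(s['force']);X.append(s['eef_pos'])
    np.save('pics/%s15.npy'%f['n'],f,allow_pickle=True)
x=np.array([np.cos(.199),np.sin(.199)]);F=np.array(F).mean(0);X=np.array(X).mean(0)
print(X,F,'along',F[:2]@x,'travel',(X[:2]-[.5616,.1705])@-x,s['width'],s['qd'].round(4))
save(f,'w15z',(290,160,350,320),5)
save(np.load('pics/scene15.npy',allow_pickle=True).item(),'scene15')
E
```

```text
t: 20.8
eef_pos: [0.537, 0.1654, 0.2117]
ee_rot: [-3.14, 0.0, -1.374]
force: [8.9, -2.3, -6.5]
width: 0.0093
[0.53699875 0.16542656 0.21170021] [ 8.18379392 -3.01245473 -6.2693467 ] along 7.426755094373489 travel 0.025118699768867818 0.009728722507359743 [ 0.0008 -0.0014  0.0004  0.0014  0.0027  0.0004]
```

View pics/w15z.png

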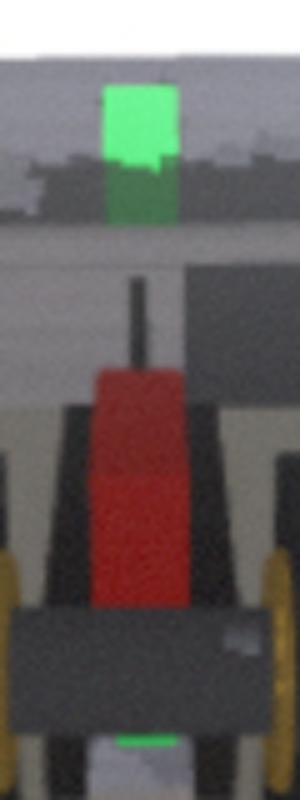

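View pics/scene15.png

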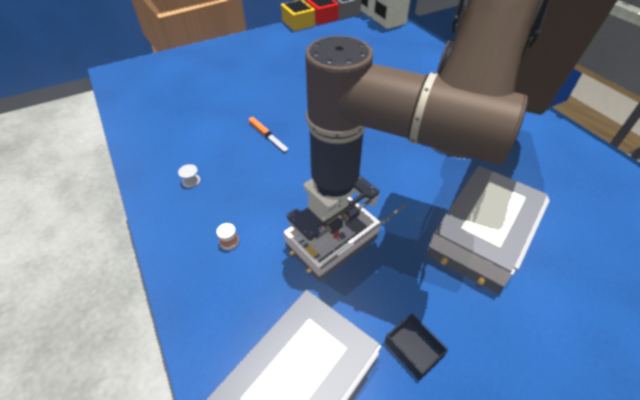

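Run:
```python
from h import *
f=np.load('pics/wrist15.npy',allow_pickle=True).item()
W=lambda u,v,z: ray(f,(u+.5)/5-.5+290,(v+.5)/5-.5+160,z)[:2]
c=np.array([.540,.1655]);a=.199;R=np.array([[np.cos(a),np.sin(a)],[-np.sin(a),np.cos(a)]])
for n,p in dict(tab=W(140.2,475,.056),line=W(138,310,.029),gr=W(141,150,.0255),gr2=W(147,740,.0255)).items(): print(n,'box mm',(1e3*R@(p-c)).round(1))
```

```text
tab box mm [ -2.5 -10.8]
line box mm [ -2.2 -17.9]
gr box mm [ -2.6 -35.7]
gr2 box mm [-3.3 44.8]
```

The tab is within about 0.5 mm of the mark. The spring load is about 7.4 N against 8 N expected, and travel is 25.1 mm. In the scene view the cover is open at (380–398, 230–210), the tool lies flat at (268,135), and the spool, jar and bin haven't moved. I'll hold briefly to check for drift, then hand in.

```bash
python3 -m handwheel '[[0,0,0,0],[0,0,0,0],[0,0,0,0],[0,0,0,0],[0,0,0,0],[0,0,0,0],[0,0,0,0],[0,0,0,0]]'
python3 - <<'E'
from h import *
f=grab('wrist')
W=lambda u,v: f['image'][v,u]
save(f,'w16z',(290,160,350,320),5)
a=np.load('pics/wrist15.npy',allow_pickle=True).item()['image'][160:320,290:350].astype(int)
print('diff',np.abs(f['image'][160:320,290:350].astype(int)-a).mean(), arm.get_state()['eef_pos'])
arm.job_done()
E
```

```text
t: 21.75
eef_pos: [0.537, 0.1654, 0.2117]
ee_rot: [-3.14, 0.0, -1.374]
force: [8.1, -2.6, -6.8]
width: 0.0095
diff 2.0770833333333334 [0.53699122 0.16540896 0.21169752]
the job is handed in; nothing more can be done
```

I levered the smallest test box's cover fully open with the pry tool's blade in the notch and laid the tool flat on the bench. I then slid the shutter by its red tab to half travel. I handed the job in at about 22 s with the fingers still holding the tab.

- **Shutter:** the arm moved it 25.1 mm from shut, against a target of 25 mm. In the wrist picture the tab's line is about 0.5 mm from the green mark. It went nowhere near the far stop.
- **Hold:** the spring load read about 7.4 N, slightly under the expected 8 N. A vertical force of about 6 N also showed while holding. Neither the pose nor the picture changed over the last 0.8 s.
- **Cover and other items:** the last scene view showed the cover open, the tool flat, and the spool, jar and bin apparently where they started.
- **Camera disagreement:** the cameras disagreed by 1–3 mm on where the box stands. I therefore judged the half position from the marks in the wrist view and from the arm's own travel.

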